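# Find the crossed clamp screw by feel

### The arm

A 6-joint arm with a two-finger parallel gripper is mounted at the origin on the work surface. World frame = base frame: x ahead of the robot, y to its left, z up, the work surface at z = 0. Lengths are in mm, angles in degrees, forces in N, time in s.
With the tool pointing down it reaches from about 350 to 850 mm from the base axis. Payload 8.1 kg.
Tool frame: the origin (TCP) lies midway between the tips of the shut fingers; the grasp point (between the pads) lies 19 mm behind it (r.pinch_z is the distance from the TCP to the grasp point, in mm); z points along the fingers, y is the line along which they close (so a half turn about z gives the same grasp; the last joint's range is limited). The gripper opens to 85 mm and grips with 20 to 120 N. Pads are 22 mm wide; open, the fingers measure 114 mm over their backs; the gripper's body (76 mm by 85 mm) begins 54 mm behind the grasp point. The pads swing forward as they close: fully open they stand 13 mm farther back than shut.
Start: joints at [65.695, 7.471, 85.268, -0, 87.261, -4.893], TCP at [199.392, 565.905, 231.292] pointing down, gripper open.
Joint ranges: [-169.43, 169.43], [-51.17, 129.36], [1.28, 143.12], [-76.62, 256.62], [0, 156.53], [-152.29, 152.29]. Speed limits (degrees/s): [136.94, 136.94, 159.86, 180, 180, 180].

### API

Orientations are given as [roll, pitch, yaw] about the fixed x, y, z axes, in that order (R = Rz(yaw) Ry(pitch) Rx(roll)).
In Python, from bench import sensors, optics, job, r gives the robot as it stands.
- The arm moves only by the tool play_rows, never from a script. Its argument "motion" is a list that holds one entry, the list of rows, each a list of 6 numbers: the shift along the tool's x, y, z in cm, then the turn, a rotation vector about the tool's x, y, z in degrees. In form: [[[x, y, z, ax, ay, az], ...]]. A call has 1 to 5 rows; each row is the pose to reach, as a shift and turn from the pose commanded when the call began, along the tool's axes at that moment; what a row does not reach only later rows make up. A row lasts 1/10 s, in which the tool goes at most 50 mm and 8.59 degrees, less where a joint would pass 70% of its speed; a pose out of reach is approached as far as the arm can. A call with a gripper value outside its range is refused whole. "jaw" is the opening, from 0 (shut) to 1 (fully open), set as the call begins (left out, the last holds). The fingers move at their own pace and stop on an object; "squeeze" is the grip in N (left out, the last holds). Time passes only in rows, so rows that repeat a pose let the fingers close. It gives the time, the measured TCP pose, the force, the opening and the grip force at its end, in the units of the state.
- sensors.sense(): the state, without advancing time (a new reading comes with each control period).
- optics.snapshot(name): name is "scene" or "top" or "wrist"; returns a dict with "pixels" (420x560x3 uint8, red, green, blue), "mtx" (3x3 intrinsics, pixels), "R" (3x3) and "t" (3): a world point X has camera coordinates R X + t; the wrist camera has in their place "T_tool_cam" (4x4, takes a point from camera to tool coordinates, whose origin is the TCP and whose axes are the flange's). Camera axes: x right, y down, z forward; pixel columns grow to the right and rows downward; lengths in mm; the calibration is good to about 2 mm. A picture is of the moment at which its call begins: read the wrist's pose just before it. There is no depth.
- job.hand_in(): hands the job in; it is judged then, once.
The state is a dict: "time": time; "joint_pos": joint angles; "qd": joint speeds; "joint_efforts": joint torques, N m; "tool_pos": TCP position; "tcp_rot": TCP orientation; "ft_force": force on the tool from outside, world axes, zero at the start; "wrist_torque": the same for the moment, N m; "finger_gap": finger opening in mm; "grip_force": force on a finger pad.
Only numpy, scipy, OpenCV 4.12 (cv2) and the standard library are available. Lean on these libraries where they do the work, as an engineer would, in place of code of your own. Each camera call takes 0.05 s, during which the arm holds its last target. There are 200 camera calls.

### The job

One of the two red-handled clamp screws beside the I/O module is crossed in its thread, and nothing shows which. Start the screws gently: when one goes stiff early, stop at once and back it all the way out; screw the sound one fully home. The brass inserts sit in soft rubber, so never force a screw past the first clear resistance, or its insert is torn round in the plate, and leave the other things on the bench where they are.

Things in the scene. Friction and masses are not known exactly. Their poses are not given: they have to be found in the camera images.
- fixture: Fixed machined aluminium carrier plate, 130 mm (its x) by 270 mm (its y), top face 34 mm above the table. Origin: centre of its underside. A black I/O module (110 x 60 mm, its top 58 mm above the table) is fixed in the middle; the two screws stand upright at its y = +95 mm (left) and -95 mm (right), x = 0.
- bar_left (a point): Centre (half-way up) of the red grip bar on top of the left clamp screw. The bar is upright-sided, 36 mm long (its x), 12 mm thick (its y), 26 mm high (z +-13 mm); below it a 16 mm high steel stem and collar reach down to the brass insert. It turns about the vertical (z) and sinks 1.27 mm per radian turned clockwise from above, as it is screwed in; grip it across its 12 mm.
- screw_left (a joint): Angle of the left screw in its insert, rad; grows clockwise seen from above (screwing in). It starts just in its thread, at 0 to 0.3. Turning it freely takes less than 0.06 N m. The sound screw runs on smoothly and stops firmly when home, somewhat over 2 rad. The crossed one goes stiff much sooner, at 0.55 to 0.75. Both stop firmly when backed right out, at about -0.5.
- rim_left (a point): Point on the brass threaded insert of the left screw (a 52 mm disc, its top 36 mm above the table), 22.5 mm from the screw's axis along the plate's x, at a dark notch on its rim. The insert is bonded into the plate with rubber: once the screw goes stiff or meets a stop, any further turn twists the insert along with it, springily, at 2 N m per radian. It stands a twist of 0.15 rad (0.3 N m) and is torn out beyond that.
- bar_right (a point): Centre (half-way up) of the red grip bar on top of the right clamp screw. The bar is upright-sided, 36 mm long (its x), 12 mm thick (its y), 26 mm high (z +-13 mm); below it a 16 mm high steel stem and collar reach down to the brass insert. It turns about the vertical (z) and sinks 1.27 mm per radian turned clockwise from above, as it is screwed in; grip it across its 12 mm.
- screw_right (a joint): Angle of the right screw in its insert, rad; grows clockwise seen from above (screwing in). It starts just in its thread, at 0 to 0.3. Turning it freely takes less than 0.06 N m. The sound screw runs on smoothly and stops firmly when home, somewhat over 2 rad. The crossed one goes stiff much sooner, at 0.55 to 0.75. Both stop firmly when backed right out, at about -0.5.
- rim_right (a point): Point on the brass threaded insert of the right screw (a 52 mm disc, its top 36 mm above the table), 22.5 mm from the screw's axis along the plate's x, at a dark notch on its rim. The insert is bonded into the plate with rubber: once the screw goes stiff or meets a stop, any further turn twists the insert along with it, springily, at 2 N m per radian. It stands a twist of 0.15 rad (0.3 N m) and is torn out beyond that.
- tape: Roll of blue tape lying flat, 90 mm across, 24 mm high; origin at the centre of its underside. Not part of the job.
- bearing: Loose steel bearing ring lying flat, 72 mm across, 16 mm high; origin at the centre of its underside. Not part of the job.
- driver: Screwdriver lying on the table; origin at the centre of its underside. Not part of the job.
- wrench: Steel wrench lying on the table; origin at the centre of its underside. Not part of the job.
- cap: Small black plastic protective cap, 20 mm across, 16 mm high, standing on top of the I/O module; origin at the centre of its underside. Not part of the job.
- jar: Clear jar with a black lid, 60 mm across, 75 mm high; origin at the centre of its underside. Not part of the job.
- clamp: Black C-clamp lying flat, about 110 x 70 mm; origin at the centre of its underside. Not part of the job.

How it is judged:
By the outcome, as a careful person would: the job done as asked, in the order asked, and still so for the second after the job is handed in, with the robot touching nothing.
It also fails if it takes over 72 s, if anything falls off the work surface, if the arm or the gripper's body presses on something with over 40 N, if the wrist force passes 120 N, or if a joint passes its speed limit or range.

## Working session

There is one attempt and no reset: what is moved stays moved. The work goes in short steps, Python scripts to look and compute and a tool call to move; the robot and the scene stay as the last step left them, time stands still between calls to the robot, and variables do not carry over. Pictures are saved under pics/ and viewed, at most 12 in all, crops included, and the job is handed in when it is done.

Besides the shell and the picture viewer there is one more tool, called after "Request:" as name(argument=value, ...), one argument or row to a line, values as JSON. play_rows: Moves the arm, as the interface text tells. Its arguments: {"type":"object","properties":{"motion":{"type":"array","items":{"type":"array","items":{"type":"array","items":{"type":"number"}}}},"jaw":{"type":"number"},"squeeze":{"type":"number"}},"required":["motion"]}

```bash
ls; mkdir -p pics
python3 - <<'E'
from bench import sensors, optics, job, r
import cv2,pickle
s=sensors.sense();print(s, r.pinch_z)
d={}
for n in("scene","top"):
    d[n]=optics.snapshot(n); cv2.imwrite(f"pics/{n}0.png",d[n]["pixels"][:,:,::-1])
    print(n,d[n]["mtx"],d[n]["R"],d[n]["t"])
pickle.dump(d,open("d0.pkl","wb"))
E
```

```text
pics
{'time': 0.0, 'joint_pos': array([ 6.56945706e+01,  7.51380836e+00,  8.53301225e+01,  1.10776480e-04,
        8.72619314e+01, -4.89391774e+00]), 'qd': array([ 0.06545391, -0.12750696,  0.10946729,  0.0322514 ,  0.01136019,
        0.04242992]), 'joint_efforts': array([ 3.76966535e-03, -5.69405401e+01, -5.00561321e+01,  1.18835578e-04,
        1.46433769e-02, -1.99956480e-05]), 'tool_pos': array([199.16747637, 565.38974607, 230.2499055 ]), 'tcp_rot': array([-1.79894533e+02, -9.14147094e-03,  1.60588475e+02]), 'ft_force': array([-0.16484802,  0.1251584 ,  0.57735758]), 'wrist_torque': array([ 0.03575868,  0.03404862, -0.04053168]), 'grip_force': 0.0, 'finger_gap': 85.01461283961241} 18.700000000000003
scene [[509.26760249   0.         271.3890059 ]
 [  0.         509.26760249 200.09851018]
 [  0.           0.           1.        ]] [[-0.6773127   0.73564864  0.00828115]
 [ 0.42051975  0.39636019 -0.81612606]
 [-0.60366434 -0.54929016 -0.57781457]] [ 419.20608902 -168.18866265 1654.79714341]
top [[453.94931878   0.         277.34837147]
 [  0.         453.94931878 213.41756843]
 [  0.           0.           1.        ]] [[-0.13948506 -0.9902192  -0.00313939]
 [-0.9695998   0.13722287 -0.20259842]
 [ 0.20104764 -0.0252155  -0.97925687]] [  33.46173175  554.10839463 1221.59096422]
```

View pics/scene0.png

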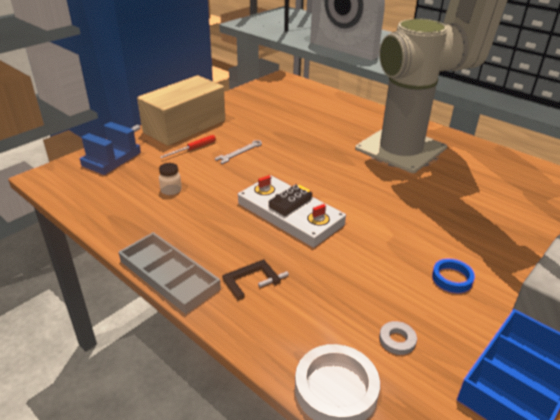

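View pics/top0.png

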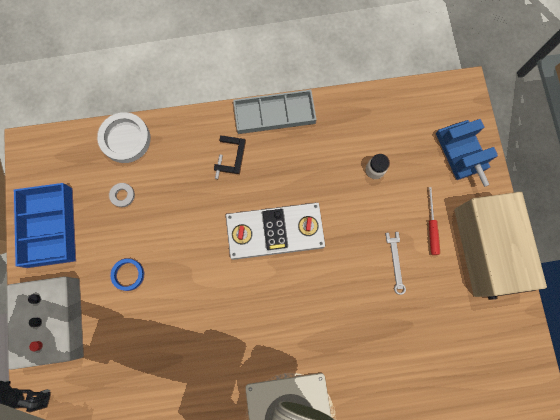

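The scene view shows the plate at about (290,207) with red bars at (264,182) and (319,212). In the top view the left bar is at (241,233) and the right at (309,225). Next I triangulate the red blobs.

```bash
cat > h.py <<'E'
import numpy as np, cv2
def redmask(im):
    h=cv2.cvtColor(im,cv2.COLOR_RGB2HSV)
    return (((h[...,0]<7)|(h[...,0]>172))&(h[...,1]>150)&(h[...,2]>90)).astype(np.uint8)
def blobs(m,amin=20):
    n,l,st,c=cv2.connectedComponentsWithStats(m)
    return [(c[i].round(1),st[i]) for i in range(1,n) if st[i,4]>=amin],l
def ray(K,R,t,uv):  # X_cam = R X + t
    d=R.T@np.linalg.solve(K,[uv[0],uv[1],1.]); return -R.T@t,d/np.linalg.norm(d)
def plane(o,d,z): return o+d*(z-o[2])/d[2]
def meet(rays):
    A=sum(np.eye(3)-np.outer(d,d) for o,d in rays);b=sum((np.eye(3)-np.outer(d,d))@o for o,d in rays)
    X=np.linalg.solve(A,b);return X,[np.linalg.norm(np.cross(X-o,d)) for o,d in rays]
E
python3 - <<'E'
import pickle;from h import *
d=pickle.load(open("d0.pkl","rb"));R={}
for n,box in(("scene",(230,165,345,240)),("top",(222,200,330,262))):
    s=d[n];im=s["pixels"];m=redmask(im);k=np.zeros_like(m);k[box[1]:box[3],box[0]:box[2]]=1
    b,_=blobs(m*k,8);print(n,[(x[0],x[1]) for x in b])
    b=sorted(b,key=lambda x:x[0][0])
    if n=="scene": b=b[::-1] # left is image right
    R[n]=[ray(s["mtx"],s["R"],s["t"],x[0]) for x in b if 1]
for i in(0,1):
    print(meet([R["scene"][i],R["top"][i]]), plane(*R["top"][i],72))
E
```

```text
scene [(array([264. , 180.9]), array([259, 176,  11,  11,  93], dtype=int32)), (array([318.7, 210.2]), array([313, 204,  12,  13,  99], dtype=int32))]
top [(array([308.2, 223.4]), array([306, 217,   6,  14,  49], dtype=int32)), (array([240.6, 232. ]), array([238, 226,   6,  13,  53], dtype=int32))]
(array([514.80275126,  64.46867545,  59.50677555]), [np.float64(0.06668764400443508), np.float64(0.06668764400454752)]) [512.58049274  63.75750808  72.        ]
(array([ 512.38830263, -125.75661749,   60.5406562 ]), [np.float64(0.16774279749478851), np.float64(0.16774279749489082)]) [ 510.30174191 -124.57921056   72.        ]
```

Request:
play_rows(
  motion=[
    [[-3.7, -2.95, 0.25, 0, 0, 0], [-7.4, -5.9, 0.5, 0, 0, 0], [-11.1, -8.8, 0.75, 0, 0, 0], [-14.8, -11.75, 1, 0, 0, 0], [-18.5, -14.7, 1.25, 0, 0, 0]],
  ],
)

```text
time: 0.6
tool_pos: [325.4, 364.0, 218.3]
tcp_rot: [-180.0, -0.0, 160.6]
ft_force: [0.7, -0.2, -0.4]
finger_gap: 85.3
grip_force: 0.0
```

Request:
play_rows(
  motion=[
    [[-3.7, -2.95, 0.25, 0, 0, 0], [-7.4, -5.9, 0.5, 0, 0, 0], [-11.1, -8.8, 0.75, 0, 0, 0], [-14.8, -11.75, 1, 0, 0, 0], [-18.5, -14.7, 1.25, 0, 0, 0]],
  ],
)

```text
time: 1.1
tool_pos: [451.1, 163.8, 206.0]
tcp_rot: [-180.0, -0.0, 160.6]
ft_force: [1.0, 1.0, 0.5]
finger_gap: 85.4
grip_force: 0.0
```

Request:
play_rows(
  motion=[
    [[-3.5, -2.7, 0.2, 0, 0, -6], [-6.5, -5, 0.5, 0, 0, -13], [-9.4, -7.4, 0.6, 0, 0, -19.4], [-9.4, -7.4, 0.6, 0, 0, -19.4], [-9.4, -7.4, 0.6, 0, 0, -19.4]],
  ],
)

```text
time: 1.6
tool_pos: [514.5, 63.9, 199.6]
tcp_rot: [180.0, -0.1, 179.8]
ft_force: [-0.3, 0.1, -0.3]
finger_gap: 85.3
grip_force: 0.0
```

Run:
```python
from bench import sensors, optics
import cv2,pickle
s=sensors.sense();print(s['tool_pos'],s['tcp_rot'],s['joint_pos'],s['ft_force'],s['wrist_torque'])
w=optics.snapshot("wrist");print(w["T_tool_cam"],w["mtx"]);cv2.imwrite("pics/w1.png",w["pixels"][:,:,::-1])
pickle.dump((s,w),open("w1.pkl","wb"))
```

```text
[514.52371184  63.86954922 199.63403687] [ 1.79987661e+02 -8.42622526e-02  1.79813177e+02] [ 1.39846491e+00 -4.17517786e+00  1.00457446e+02  1.47512354e-02
  8.38016208e+01 -8.84163064e+01] [-0.34506407  0.06561871 -0.25433312] [ 0.0192572  -0.04232968 -0.01960623]
[[ 5.31711839e-05 -9.48043859e-01 -3.18139652e-01  8.16617141e+01]
 [ 9.99999735e-01  2.81559855e-04 -6.71905939e-04  1.73087048e-01]
 [ 7.26571654e-04 -3.18139532e-01  9.48043623e-01 -1.42875170e+02]
 [ 0.00000000e+00  0.00000000e+00  0.00000000e+00  1.00000000e+00]] [[319.22971121   0.         281.55212858]
 [  0.         319.22971121 206.68884292]
 [  0.           0.           1.        ]]
```

View pics/w1.png

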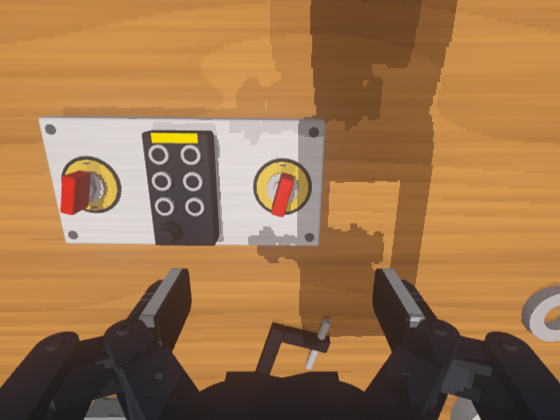

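The wrist view shows the left bar at about (283,195) over its brass insert (282,186), tilted. The right bar is at (75,192), and the cap sits on the module at about (170,230).

```bash
cat >> h.py <<'E'
from scipy.spatial.transform import Rotation as Ro
def wcam(s,w):
    T=np.eye(4);T[:3,:3]=Ro.from_euler('xyz',s['tcp_rot'],degrees=True).as_matrix();T[:3,3]=s['tool_pos']
    C=T@w["T_tool_cam"];return w["mtx"],C[:3,:3].T,-C[:3,:3].T@C[:3,3]
E
python3 - <<'E'
import pickle;from h import *
s,w=pickle.load(open("w1.pkl","rb"));c=wcam(s,w);im=w["pixels"];h=cv2.cvtColor(im,cv2.COLOR_RGB2HSV)
m=redmask(im);b,l=blobs(m,60)
for x,st in b:
    print(x,st)
    x0,y0,ww,hh,_=st
for cx,cy in((283,195),(75,192)):
    box=np.zeros_like(m);box[cy-45:cy+45,cx-45:cx+45]=1
    y=((h[...,0]>18)&(h[...,0]<32)&(h[...,1]>120)&(h[...,2]>110)).astype(np.uint8)*box
    p=cv2.findNonZero(y);e=cv2.fitEllipse(cv2.convexHull(p));print("brass",e,plane(*ray(*c,e[0]),36).round(1))
    v=im[...,0].astype(int)[(m*box)>0];print("red hist",np.histogram(v,10))
x=cv2.resize(im[150:225,40:320],None,fx=2.8,fy=2.8,interpolation=cv2.INTER_NEAREST)
cv2.imwrite("pics/w1c.png",x[:,:,::-1])
E
```

```text
[ 69.3 192.3] [ 61 171  26  44 605]
[282.3 195.2] [272 173  21  44 534]
brass ((281.832763671875, 186.6276397705078), (50.34527587890625, 51.57939529418945), 90.8017578125) [514.5  64.1  36. ]
red hist (array([ 40,   9,   8,   4,   8,  14,  21,  33,  49, 348]), array([138. , 147.1, 156.2, 165.3, 174.4, 183.5, 192.6, 201.7, 210.8,
       219.9, 229. ]))
brass ((90.3031234741211, 184.43601989746094), (46.838958740234375, 56.5596809387207), 127.39588928222656) [ 511.7 -125.5   36. ]
red hist (array([ 31,  22,  73,  12,  11,  12,  18,  27,  36, 366]), array([113. , 123.8, 134.6, 145.4, 156.2, 167. , 177.8, 188.6, 199.4,
       210.2, 221. ]))
```

View pics/w1c.png

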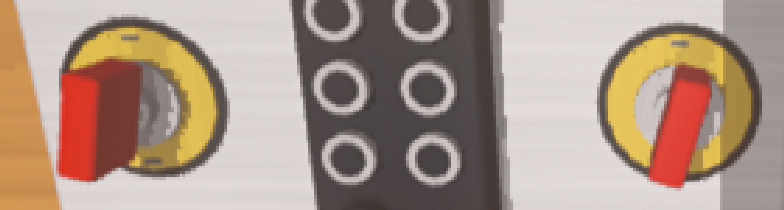

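The crop shows the left top face running from about (695,82) to (666,184). The right bar is nearly along plate x, and notches are visible on both rims. Next I get the bar angles by projecting the bright top faces onto z≈78.

```bash
cat > bar.py <<'E'
import pickle,sys;from h import *
def bars(s,w,thr,zt=78.):
    c=wcam(s,w);im=w["pixels"];m=redmask(im)&(im[...,0]>thr).astype(np.uint8)
    b,l=blobs(m,150);out=[]
    n=l.max()
    for i in range(1,n+1):
        p=cv2.findNonZero((l==i).astype(np.uint8))
        if p is None or len(p)<150: continue
        P=np.array([plane(*ray(*c,q),zt)[:2] for q in p[:,0].astype(float)],np.float32)
        (cx,cy),(a,bb),_=cv2.minAreaRect(P);v=np.linalg.eigh(np.cov(P.T))[1][:,1];v*=np.sign(v[0])
        out.append((P.mean(0).round(1),round(a,1),round(bb,1),"long-axis yaw",round(float(np.degrees(np.arctan2(v[1],v[0]))),1)))
    return out
E
python3 - <<'E'
from bar import *
s,w=pickle.load(open("w1.pkl","rb"))
for t in(195,205):
  for o in bars(s,w,t): print(t,o)
E
```

```text
195 (array([ 510.2, -121.6], dtype=float32), 9.5, 33.3, 'long-axis yaw', -15.1)
195 (array([512.8,  64.3], dtype=float32), 10.4, 33.5, 'long-axis yaw', -16.1)
205 (array([ 510.4, -121.9], dtype=float32), 9.0, 32.9, 'long-axis yaw', -14.9)
205 (array([512.9,  64.1], dtype=float32), 9.8, 33.1, 'long-axis yaw', -16.4)
```

Request:
play_rows(
  motion=[
    [[0, 0, 3, 0, 0, 8], [0, 0, 7, 0, 0, 16], [0, 0, 11, 0, 0, 16], [0, 0, 13, 0, 0, 16], [0, 0, 13, 0, 0, 16]],
  ],
  jaw=0.5,
)

```text
time: 2.15
tool_pos: [510.9, 65.8, 66.4]
tcp_rot: [-179.9, -0.4, 164.0]
ft_force: [0.9, 0.1, -0.6]
finger_gap: 42.7
grip_force: 0.0
```

```bash
cat > q.py <<'E'
from bench import sensors
s=sensors.sense()
for k in('time','tool_pos','tcp_rot','ft_force','wrist_torque','finger_gap','grip_force'): print(k,s[k].round(3) if hasattr(s[k],'round') else s[k],end='; ')
print('j6',s['joint_pos'][5].round(1), 'e6',s['joint_efforts'][5].round(3))
E
python3 - <<'E'
from bench import sensors, optics
import pickle;from bar import *
s=sensors.sense();w=optics.snapshot("wrist");pickle.dump((s,w),open("w2.pkl","wb"));print(s['tool_pos'],s['tcp_rot'],s['finger_gap'])
cv2.imwrite("pics/w2.png",w["pixels"][:,:,::-1])
for t in(170,200):
  for o in bars(s,w,t,73): print(o)
E
```

```text
[510.89853003  65.80941528  66.44121937] [-179.88450204   -0.40575944  164.04298913] 42.69807670803188
```

View pics/w2.png

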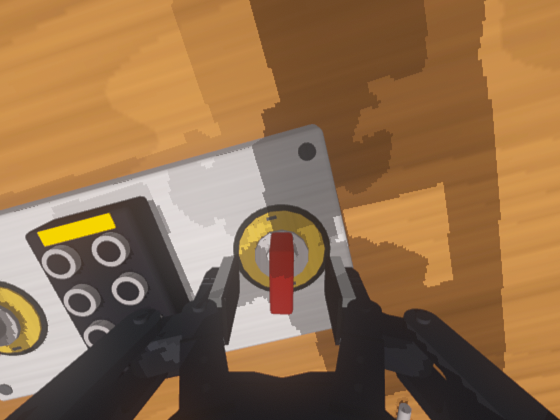

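The bar (281,272) is centred between the fingers (about 222 and 342) and parallel to them. I'll go down and settle.

Request:
play_rows(
  motion=[
    [[0, 0, 1, 0, 0, 0], [0, 0, 2, 0, 0, 0], [0, 0, 2.1, 0, 0, 0], [0, 0, 2.1, 0, 0, 0]],
  ],
)

```text
time: 2.6
tool_pos: [514.7, 64.6, 49.3]
tcp_rot: [-180.0, -0.0, 164.0]
ft_force: [0.1, -0.2, -0.2]
finger_gap: 42.6
grip_force: 0.0
```

```bash
python3 q.py
```

```text
time 2.6; tool_pos [514.685  64.63   49.344]; tcp_rot [-1.79998e+02 -7.00000e-03  1.63983e+02]; ft_force [ 0.068 -0.17  -0.167]; wrist_torque [ 0.005 -0.     0.015]; finger_gap 42.5625752665656; grip_force 0.0; j6 -72.5 e6 0.004
```

Request:
play_rows(
  motion=[
    [[0, -0.05, 0.4, 0, 0, 0], [0, -0.05, 0.4, 0, 0, 0], [0, -0.05, 0.4, 0, 0, 0], [0, -0.05, 0.4, 0, 0, 0], [0, -0.05, 0.4, 0, 0, 0]],
  ],
  jaw=0,
  squeeze=30,
)

```text
time: 3.1
tool_pos: [514.7, 64.3, 45.4]
tcp_rot: [180.0, 0.0, 164.0]
ft_force: [1.3, 2.0, -1.0]
finger_gap: 14.6
grip_force: 29.3
```

```bash
python3 q.py
```

```text
time 3.1; tool_pos [514.723  64.309  45.416]; tcp_rot [1.79978e+02 1.40000e-02 1.63987e+02]; ft_force [ 1.317  1.957 -0.959]; wrist_torque [ 0.468 -0.157 -0.034]; finger_gap 14.627008907093563; grip_force 29.25835758447647; j6 -72.5 e6 -0.001
```

Request:
play_rows(
  motion=[
    [[0, 0, 0, 0, 0, 0], [0, 0, 0, 0, 0, 0], [0, 0, 0, 0, 0, 0]],
  ],
)

```text
time: 3.4
tool_pos: [514.7, 64.3, 45.4]
tcp_rot: [180.0, 0.0, 164.0]
ft_force: [1.6, 3.5, -0.6]
finger_gap: 14.4
grip_force: 29.3
```

```bash
python3 q.py
```

```text
time 3.4; tool_pos [514.696  64.274  45.391]; tcp_rot [1.79983e+02 1.10000e-02 1.63989e+02]; ft_force [ 1.59   3.528 -0.614]; wrist_torque [ 0.618 -0.208 -0.015]; finger_gap 14.394657867122213; grip_force 29.304597973823547; j6 -72.6 e6 -0.001
```

Request:
play_rows(
  motion=[
    [[0, 0.03, 0.004, 0, 0, 2], [0, 0.03, 0.009, 0, 0, 4], [0, 0.03, 0.013, 0, 0, 6], [0, 0.03, 0.018, 0, 0, 8], [0, 0.03, 0.022, 0, 0, 10]],
  ],
)

```text
time: 3.9
tool_pos: [514.7, 64.4, 45.2]
tcp_rot: [180.0, 0.0, 153.9]
ft_force: [1.3, 2.6, 0.3]
finger_gap: 14.7
grip_force: 29.4
```

```bash
python3 q.py
```

```text
time 3.9; tool_pos [514.717  64.396  45.159]; tcp_rot [1.80000e+02 5.00000e-03 1.53909e+02]; ft_force [1.329 2.598 0.283]; wrist_torque [ 0.399 -0.21   0.022]; finger_gap 14.71519532433864; grip_force 29.375453889369965; j6 -62.4 e6 -0.7
```

Request:
play_rows(
  motion=[
    [[0, 0, 0.004, 0, 0, 2], [0, 0, 0.009, 0, 0, 4], [0, 0, 0.009, 0, 0, 4]],
  ],
)

```text
time: 4.2
tool_pos: [514.8, 64.4, 45.1]
tcp_rot: [180.0, 0.0, 150.0]
ft_force: [0.3, 3.1, -0.5]
finger_gap: 14.7
grip_force: 29.4
```

```bash
python3 q.py
```

```text
time 4.2; tool_pos [514.756  64.412  45.097]; tcp_rot [1.79996e+02 1.20000e-02 1.49960e+02]; ft_force [ 0.335  3.073 -0.5  ]; wrist_torque [ 0.523 -0.206  0.015]; finger_gap 14.741393094669574; grip_force 29.378068149089813; j6 -58.5 e6 0.681
```

Request:
play_rows(
  motion=[
    [[0, 0, 0.004, 0, 0, 2], [0, 0, 0.009, 0, 0, 4], [0, 0, 0.009, 0, 0, 4]],
  ],
)

```text
time: 4.5
tool_pos: [514.8, 64.4, 45.0]
tcp_rot: [180.0, 0.0, 146.0]
ft_force: [0.4, 2.5, 0.6]
finger_gap: 14.7
grip_force: 29.4
```

```bash
python3 q.py
```

```text
time 4.5; tool_pos [514.777  64.419  45.001]; tcp_rot [1.79993e+02 1.20000e-02 1.46014e+02]; ft_force [0.446 2.488 0.582]; wrist_torque [ 0.44  -0.157  0.009]; finger_gap 14.675695607238302; grip_force 29.3956258893013; j6 -54.5 e6 0.676
```

Request:
play_rows(
  motion=[
    [[0, 0, 0.004, 0, 0, 2], [0, 0, 0.009, 0, 0, 4], [0, 0, 0.009, 0, 0, 4]],
  ],
)

```text
time: 4.8
tool_pos: [514.8, 64.4, 44.9]
tcp_rot: [180.0, 0.0, 142.0]
ft_force: [1.3, 3.2, -0.3]
finger_gap: 14.7
grip_force: 29.4
```

```bash
python3 q.py
```

```text
time 4.8; tool_pos [514.762  64.424  44.896]; tcp_rot [1.79992e+02 9.00000e-03 1.42046e+02]; ft_force [ 1.329  3.185 -0.349]; wrist_torque [ 0.463 -0.207  0.021]; finger_gap 14.673524925339576; grip_force 29.409348964691162; j6 -50.6 e6 0.676
```

Request:
play_rows(
  motion=[
    [[0, 0, 0.004, 0, 0, 2], [0, 0, 0.009, 0, 0, 4], [0, 0, 0.009, 0, 0, 4]],
  ],
)

```text
time: 5.1
tool_pos: [514.8, 64.4, 44.8]
tcp_rot: [180.0, 0.0, 138.1]
ft_force: [1.1, 3.4, -0.6]
finger_gap: 15.1
grip_force: 29.4
```

```bash
python3 q.py
```

```text
time 5.1; tool_pos [514.755  64.441  44.786]; tcp_rot [1.79992e+02 7.00000e-03 1.38067e+02]; ft_force [ 1.075  3.352 -0.581]; wrist_torque [ 0.528 -0.234  0.001]; finger_gap 15.101287384855851; grip_force 29.421769380569458; j6 -46.6 e6 0.675
```

Request:
play_rows(
  motion=[
    [[0, 0, 0.004, 0, 0, 2], [0, 0, 0.009, 0, 0, 4], [0, 0, 0.009, 0, 0, 4]],
  ],
)

```text
time: 5.4
tool_pos: [514.8, 64.5, 44.7]
tcp_rot: [180.0, 0.0, 134.1]
ft_force: [1.1, 2.6, 0.6]
finger_gap: 14.5
grip_force: 29.4
```

```bash
python3 q.py
python3 - <<'E'
from bench import sensors, optics
import pickle,cv2
s=sensors.sense();w=optics.snapshot("wrist");pickle.dump((s,w),open("w3.pkl","wb"))
cv2.imwrite("pics/w3.png",w["pixels"][:,:,::-1])
E
```

```text
time 5.4; tool_pos [514.773  64.466  44.714]; tcp_rot [1.79987e+02 7.00000e-03 1.34078e+02]; ft_force [1.118 2.553 0.621]; wrist_torque [ 0.54  -0.246  0.047]; finger_gap 14.456424438944321; grip_force 29.42960947751999; j6 -42.6 e6 0.675
```

View pics/w3.png

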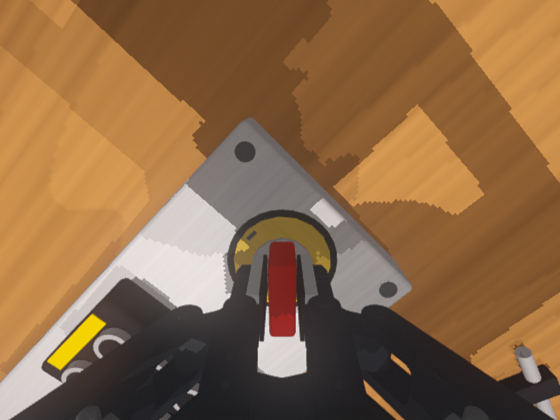

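The bar (283,290) turns with the fingers, and the notch is at about (251,236). I check the insert isn't twisting and carry on.

Request:
play_rows(
  motion=[
    [[0, 0, 0.005, 0, 0, 2], [0, 0, 0.009, 0, 0, 4], [0, 0, 0.011, 0, 0, 5], [0, 0, 0.011, 0, 0, 5]],
  ],
)

```text
time: 5.85
tool_pos: [514.8, 64.5, 44.6]
tcp_rot: [180.0, 0.0, 129.1]
ft_force: [2.7, 3.4, 0.4]
finger_gap: 14.7
grip_force: 29.4
```

```bash
python3 q.py
python3 - <<'E'
import pickle;from h import *
s,w=pickle.load(open("w3.pkl","rb"))
p=plane(*ray(*wcam(s,w),(251,236)),36)-[514.5,64.1,36];print("notch",p.round(1),np.degrees(np.arctan2(p[1],p[0])))
E
```

```text
time 5.85; tool_pos [514.808  64.473  44.617]; tcp_rot [1.79982e+02 7.00000e-03 1.29058e+02]; ft_force [2.717 3.398 0.408]; wrist_torque [ 0.548 -0.264  0.   ]; finger_gap 14.724371880180795; grip_force 29.44453328847885; j6 -37.6 e6 0.368
notch [-21.3   0.2   0. ] 179.3496127630895
```

Request:
play_rows(
  motion=[
    [[0, 0, 0.005, 0, 0, 2], [0, 0, 0.009, 0, 0, 4], [0, 0, 0.013, 0, 0, 6], [0, 0, 0.013, 0, 0, 6]],
  ],
)

```text
time: 6.25
tool_pos: [514.8, 64.5, 44.5]
tcp_rot: [180.0, 0.0, 123.0]
ft_force: [2.4, 4.4, -0.9]
finger_gap: 15.1
grip_force: 29.4
```

```bash
python3 q.py
```

```text
time 6.25; tool_pos [514.814  64.494  44.484]; tcp_rot [1.79980e+02 5.00000e-03 1.23037e+02]; ft_force [ 2.401  4.377 -0.924]; wrist_torque [ 0.615 -0.393 -0.027]; finger_gap 15.144136861448333; grip_force 29.43033993244171; j6 -31.6 e6 0.679
```

The left screw is past 0.98 rad with no stiffness and the insert hasn't twisted, so it is the sound one. I back the crossed right screw out first, then bring the left one home. Release, rise, go across.

Request:
play_rows(
  motion=[
    [[0, 0, 0, 0, 0, 0], [0, 0, 0, 0, 0, 0], [0, 0, 0, 0, 0, 0], [0, 0, -4, 0, 0, 0], [0, 0, -8.5, 0, 0, 0]],
  ],
  jaw=0.5,
)

```text
time: 6.75
tool_pos: [512.3, 64.1, 127.9]
tcp_rot: [-179.7, -0.2, 123.0]
ft_force: [1.5, -0.3, 0.1]
finger_gap: 42.2
grip_force: 0.0
```

Request:
play_rows(
  motion=[
    [[-3.15, -2.1, -1, 0, 0, -8], [-6.3, -4.25, -1, 0, 0, -16], [-9.45, -6.4, -1, 0, 0, -24], [-12.6, -8.5, -1, 0, 0, -32], [-15.75, -10.6, 0, 0, 0, -40]],
  ],
)

```text
time: 7.25
tool_pos: [512.1, -127.4, 130.9]
tcp_rot: [-180.0, 0.2, 163.4]
ft_force: [0.4, -0.3, 0.6]
finger_gap: 42.6
grip_force: 0.0
```

Request:
play_rows(
  motion=[
    [[0, 0, 2, 0, 0, -2], [0, 0, 3, 0, 0, -2], [0, 0, 3, 0, 0, -2]],
  ],
)

```text
time: 7.55
tool_pos: [509.7, -124.7, 97.2]
tcp_rot: [180.0, -0.2, 164.9]
ft_force: [-0.2, 0.6, -1.0]
finger_gap: 42.9
grip_force: 0.0
```

```bash
python3 q.py
python3 - <<'E'
from bench import sensors, optics
from bar import *
s=sensors.sense();w=optics.snapshot("wrist");pickle.dump((s,w),open("w4.pkl","wb"))
cv2.imwrite("pics/w4.png",w["pixels"][:,:,::-1])
for t in(120,170):print(bars(s,w,t,73))
E
```

```text
time 7.55; tool_pos [ 509.744 -124.687   97.232]; tcp_rot [179.98   -0.249 164.907]; ft_force [-0.23   0.616 -0.958]; wrist_torque [ 0.005  0.003 -0.042]; finger_gap 42.94195475834707; grip_force 0.0; j6 -94.3 e6 -0.154
[(array([ 507.7, -124.2], dtype=float32), 11.1, 41.8, 'long-axis yaw', -15.1)]
[(array([ 510.3, -125. ], dtype=float32), 10.9, 34.6, 'long-axis yaw', -15.5)]
```

View pics/w4.png

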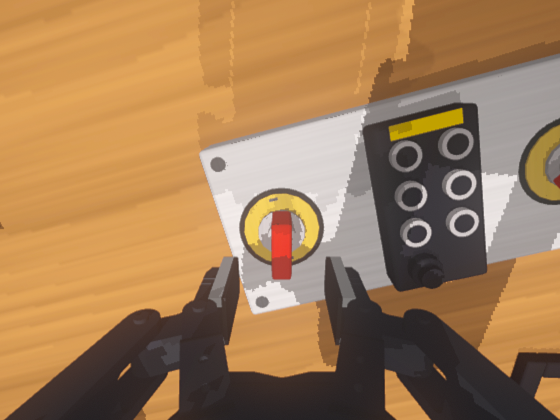

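The right bar (282,245) lies centred and parallel between the fingers, and the cap at (430,270) is well clear. Descend and close.

Request:
play_rows(
  motion=[
    [[0, 0, 2, 0, 0, 0], [0, 0, 4, 0, 0, 0], [0, 0, 5.2, 0, 0, 0], [0, 0, 5.2, 0, 0, 0], [0, 0, 5.2, 0, 0, 0]],
  ],
)

```text
time: 8.1
tool_pos: [511.9, -125.1, 48.1]
tcp_rot: [-180.0, 0.0, 165.0]
ft_force: [0.1, -0.1, 0.8]
finger_gap: 42.6
grip_force: 0.0
```

Request:
play_rows(
  motion=[
    [[0, 0, 0, 0, 0, 0], [0, 0, 0, 0, 0, 0], [0, 0, 0, 0, 0, 0], [0, 0, 0, 0, 0, 0], [0, 0, 0, 0, 0, 0]],
  ],
  jaw=0,
  squeeze=30,
)

```text
time: 8.6
tool_pos: [512.4, -125.6, 48.5]
tcp_rot: [180.0, 0.1, 165.0]
ft_force: [-0.6, 0.7, 6.5]
finger_gap: 11.4
grip_force: 35.1
```

```bash
python3 q.py
```

```text
time 8.6; tool_pos [ 512.362 -125.645   48.512]; tcp_rot [1.80000e+02 1.06000e-01 1.64984e+02]; ft_force [-0.578  0.686  6.476]; wrist_torque [ 0.192  0.079 -0.03 ]; finger_gap 11.390103023642068; grip_force 35.05106985569; j6 -94.3 e6 -0.001
```

Request:
play_rows(
  motion=[
    [[0, 0, -0.01, 0, 0, -2], [0, 0, -0.02, 0, 0, -5], [0, 0, -0.03, 0, 0, -8], [0, 0, -0.04, 0, 0, -12], [0, 0, -0.04, 0, 0, -12]],
  ],
)

```text
time: 9.1
tool_pos: [512.4, -125.7, 48.8]
tcp_rot: [-180.0, 0.1, 177.1]
ft_force: [-0.6, 1.0, 5.3]
finger_gap: 11.3
grip_force: 35.0
```

```bash
python3 q.py
```

```text
time 9.1; tool_pos [ 512.379 -125.652   48.827]; tcp_rot [-1.79978e+02  1.08000e-01  1.77087e+02]; ft_force [-0.557  1.023  5.301]; wrist_torque [ 0.075  0.03  -0.033]; finger_gap 11.28948546525248; grip_force 35.02631485462189; j6 -106.4 e6 -1.265
```

Request:
play_rows(
  motion=[
    [[0, 0, -0.02, 0, 0, -5], [0, 0, -0.04, 0, 0, -10], [0, 0, -0.05, 0, 0, -15], [0, 0, -0.06, 0, 0, -20], [0, 0, -0.06, 0, 0, -20]],
  ],
)

```text
time: 9.6
tool_pos: [512.3, -125.7, 49.2]
tcp_rot: [-179.9, 0.1, -163.0]
ft_force: [0.3, -0.3, 5.2]
finger_gap: 11.2
grip_force: 35.0
```

```bash
python3 q.py
```

```text
time 9.6; tool_pos [ 512.323 -125.668   49.246]; tcp_rot [-1.79944e+02  8.90000e-02 -1.62981e+02]; ft_force [ 0.279 -0.254  5.202]; wrist_torque [ 0.111 -0.16  -0.006]; finger_gap 11.23047434226819; grip_force 34.9675315618515; j6 -126.4 e6 -1.661
```

Request:
play_rows(
  motion=[
    [[0, 0, -0.01, 0, 0, -3], [0, 0, -0.02, 0, 0, -6], [0, 0, -0.02, 0, 0, -6]],
  ],
)

```text
time: 9.9
tool_pos: [512.3, -125.7, 49.3]
tcp_rot: [-179.9, 0.1, -157.1]
ft_force: [1.3, 0.6, 5.1]
finger_gap: 11.2
grip_force: 35.0
```

```bash
python3 q.py
```

```text
time 9.9; tool_pos [ 512.285 -125.672   49.346]; tcp_rot [-1.79936e+02  7.70000e-02 -1.57129e+02]; ft_force [1.303 0.585 5.053]; wrist_torque [ 0.058 -0.217 -0.036]; finger_gap 11.198999917573973; grip_force 34.99211847782135; j6 -132.2 e6 -0.949
```

Angle is about -0.41. Continue in small steps.

Request:
play_rows(
  motion=[
    [[0, 0, -0.01, 0, 0, -2], [0, 0, -0.01, 0, 0, -4], [0, 0, -0.01, 0, 0, -4]],
  ],
)

```text
time: 10.2
tool_pos: [512.3, -125.7, 49.5]
tcp_rot: [-179.9, 0.1, -153.2]
ft_force: [1.2, 0.7, 6.1]
finger_gap: 11.4
grip_force: 35.0
```

```bash
python3 q.py
```

```text
time 10.2; tool_pos [ 512.316 -125.685   49.467]; tcp_rot [-1.79927e+02  7.40000e-02 -1.53172e+02]; ft_force [1.24  0.662 6.118]; wrist_torque [ 0.12  -0.254  0.009]; finger_gap 11.39910711586239; grip_force 35.0421541929245; j6 -136.2 e6 -0.611
```

Request:
play_rows(
  motion=[
    [[0, 0, -0.005, 0, 0, -1.5], [0, 0, -0.01, 0, 0, -3], [0, 0, -0.01, 0, 0, -3]],
  ],
)

```text
time: 10.5
tool_pos: [512.3, -125.7, 49.5]
tcp_rot: [-179.9, 0.1, -150.2]
ft_force: [1.2, 0.5, 6.1]
finger_gap: 11.5
grip_force: 35.0
```

```bash
python3 q.py
```

```text
time 10.5; tool_pos [ 512.278 -125.667   49.482]; tcp_rot [-1.79928e+02  6.70000e-02 -1.50181e+02]; ft_force [1.235 0.517 6.118]; wrist_torque [ 0.073 -0.263 -0.008]; finger_gap 11.526812044438461; grip_force 34.96799290180206; j6 -139.2 e6 -0.48
```

Request:
play_rows(
  motion=[
    [[0, 0, 0, 0, 0, -1.5], [0, 0, 0, 0, 0, -3], [0, 0, 0, 0, 0, -3]],
  ],
)

```text
time: 10.8
tool_pos: [512.3, -125.7, 49.5]
tcp_rot: [-179.9, 0.1, -147.2]
ft_force: [1.5, -0.3, 5.5]
finger_gap: 11.3
grip_force: 35.1
```

```bash
python3 q.py
python3 - <<'E'
from bench import sensors, optics
from bar import *
s=sensors.sense();w=optics.snapshot("wrist");pickle.dump((s,w),open("w5.pkl","wb"))
cv2.imwrite("pics/w5.png",w["pixels"][:,:,::-1])
E
```

```text
time 10.8; tool_pos [ 512.298 -125.715   49.507]; tcp_rot [-1.79921e+02  6.60000e-02 -1.47191e+02]; ft_force [ 1.531 -0.305  5.488]; wrist_torque [ 0.018 -0.225 -0.157]; finger_gap 11.291786387053822; grip_force 35.06690740585327; j6 -142.2 e6 -0.6
```

View pics/w5.png

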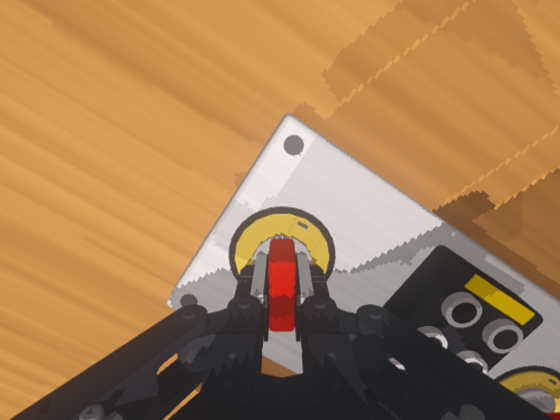

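Torque is -0.16 and the notch at (302,224) is only slightly turned, so the right screw is at its backed-out stop. I relax the twist, release and go back to the left screw.

Request:
play_rows(
  motion=[
    [[0, 0, 0, 0, 0, 2], [0, 0, 0, 0, 0, 3.5], [0, 0, 0, 0, 0, 3.5]],
  ],
)

```text
time: 11.15
tool_pos: [512.3, -125.7, 49.5]
tcp_rot: [-179.9, 0.1, -150.8]
ft_force: [2.0, -0.0, 5.3]
finger_gap: 11.6
grip_force: 35.0
```

```bash
python3 q.py
python3 - <<'E'
import pickle;from h import *
s,w=pickle.load(open("w5.pkl","rb"))
p=plane(*ray(*wcam(s,w),(302,224)),36)-[512.,-125.5,36];print("notch",p.round(1),np.degrees(np.arctan2(p[1],p[0])))
E
```

```text
time 11.15; tool_pos [ 512.306 -125.711   49.508]; tcp_rot [-1.79925e+02  7.10000e-02 -1.50792e+02]; ft_force [ 1.969e+00 -4.000e-03  5.306e+00]; wrist_torque [ 0.073 -0.237 -0.036]; finger_gap 11.64186704180344; grip_force 35.03491222858429; j6 -138.6 e6 0.403
notch [-21.9  -1.9   0. ] -175.1370860468313
```

Request:
play_rows(
  motion=[
    [[0, 0, 0, 0, 0, 0], [0, 0, 0, 0, 0, 0], [0, 0, 0, 0, 0, 0], [0, 0, -4, 0, 0, 0], [0, 0, -8, 0, 0, 0]],
  ],
  jaw=0.5,
)

```text
time: 11.65
tool_pos: [509.5, -124.8, 127.6]
tcp_rot: [179.8, -0.2, -150.6]
ft_force: [1.8, -0.2, 0.3]
finger_gap: 42.5
grip_force: 0.0
```

Request:
play_rows(
  motion=[
    [[-1.9, 3.3, -0.5, 0, 0, 8], [-3.85, 6.55, -1, 0, 0, 16], [-5.8, 9.8, -1, 0, 0, 24], [-7.7, 13.1, -0.5, 0, 0, 32], [-9.65, 16.4, 0, 0, 0, 40]],
  ],
)

```text
time: 12.15
tool_pos: [514.5, 66.2, 128.7]
tcp_rot: [-180.0, 0.0, 169.1]
ft_force: [-0.1, -0.0, -0.5]
finger_gap: 42.6
grip_force: 0.0
```

Request:
play_rows(
  motion=[
    [[0, 0, 0.5, 0, 0, 8], [0, 0, 1, 0, 0, 16], [0, 0, 1.5, 0, 0, 24], [0, 0, 2, 0, 0, 32], [0, 0, 2.5, 0, 0, 40]],
  ],
)

```text
time: 12.65
tool_pos: [514.3, 64.9, 103.1]
tcp_rot: [-180.0, -0.0, 129.1]
ft_force: [0.0, -1.1, -0.1]
finger_gap: 42.8
grip_force: 0.0
```

Request:
play_rows(
  motion=[
    [[0, 0, 0, 0, 0, 6.5], [0, 0, 0, 0, 0, 6.5], [0, 0, 0, 0, 0, 6.5]],
  ],
)

```text
time: 12.95
tool_pos: [514.6, 64.8, 103.6]
tcp_rot: [-180.0, -0.0, 123.2]
ft_force: [0.5, 0.1, 0.6]
finger_gap: 42.8
grip_force: 0.0
```

```bash
python3 q.py
python3 - <<'E'
from bench import sensors, optics
from bar import *
s=sensors.sense();w=optics.snapshot("wrist");pickle.dump((s,w),open("w6.pkl","wb"))
cv2.imwrite("pics/w6.png",w["pixels"][:,:,::-1])
for t in(130,170):print(bars(s,w,t,72))
E
```

```text
time 12.95; tool_pos [514.586  64.808 103.608]; tcp_rot [-1.79978e+02 -1.00000e-02  1.23165e+02]; ft_force [0.507 0.121 0.599]; wrist_torque [-0.045  0.044  0.03 ]; finger_gap 42.81759013319346; grip_force 0.0; j6 -31.6 e6 0.368
[(array([512.7,  69.7], dtype=float32), 10.4, 27.7, 'long-axis yaw', -55.3)]
[]
```

View pics/w6.png

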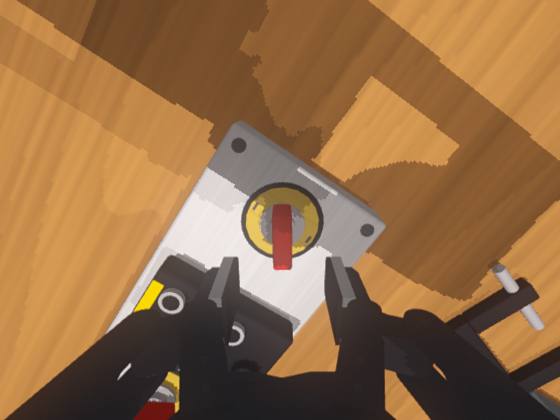

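The left bar (282,238) is parallel to the fingers and centred. I grip it higher than before, at z≈49.

Request:
play_rows(
  motion=[
    [[0, 0, 2, 0, 0, 0], [0, 0, 4, 0, 0, 0], [0, 0, 5.4, 0, 0, 0], [0, 0, 5.4, 0, 0, 0], [0, 0, 5.4, 0, 0, 0]],
  ],
)

```text
time: 13.5
tool_pos: [514.7, 64.9, 49.9]
tcp_rot: [-180.0, -0.0, 123.0]
ft_force: [0.4, 0.0, 1.2]
finger_gap: 42.8
grip_force: 0.0
```

Request:
play_rows(
  motion=[
    [[0, 0, 0, 0, 0, 0], [0, 0, 0, 0, 0, 0], [0, 0, 0, 0, 0, 0], [0, 0, 0, 0, 0, 0], [0, 0, 0, 0, 0, 0]],
  ],
  jaw=0,
  squeeze=30,
)

```text
time: 14.0
tool_pos: [515.2, 64.6, 51.0]
tcp_rot: [180.0, 0.0, 123.0]
ft_force: [-2.9, -1.1, 5.8]
finger_gap: 10.9
grip_force: 34.1
```

```bash
python3 q.py
```

```text
time 14.0; tool_pos [515.237  64.628  50.99 ]; tcp_rot [1.79969e+02 4.90000e-02 1.22997e+02]; ft_force [-2.926 -1.067  5.771]; wrist_torque [-0.225  0.627  0.004]; finger_gap 10.926018678288377; grip_force 34.091001749038696; j6 -31.5 e6 0.002
```

Request:
play_rows(
  motion=[
    [[0, 0, 0.01, 0, 0, 5], [0, 0, 0.02, 0, 0, 10], [0, 0, 0.03, 0, 0, 15], [0, 0, 0.045, 0, 0, 20], [0, 0, 0.055, 0, 0, 25]],
  ],
)

```text
time: 14.5
tool_pos: [515.3, 64.7, 50.4]
tcp_rot: [179.9, 0.0, 97.8]
ft_force: [-2.7, -1.1, 4.5]
finger_gap: 11.2
grip_force: 34.1
```

```bash
python3 q.py
```

```text
time 14.5; tool_pos [515.28   64.662  50.427]; tcp_rot [1.79944e+02 3.00000e-02 9.77960e+01]; ft_force [-2.692 -1.132  4.487]; wrist_torque [-0.31   0.537 -0.01 ]; finger_gap 11.196698397358544; grip_force 34.07303273677826; j6 -6.3 e6 -1.804
```

Angle is about 1.42 rad and still free.

Request:
play_rows(
  motion=[
    [[0, 0, 0.01, 0, 0, 5], [0, 0, 0.02, 0, 0, 10], [0, 0, 0.03, 0, 0, 15], [0, 0, 0.045, 0, 0, 20], [0, 0, 0.055, 0, 0, 24]],
  ],
)

```text
time: 15.0
tool_pos: [515.4, 64.6, 49.9]
tcp_rot: [179.9, 0.0, 73.8]
ft_force: [-2.0, -1.6, 5.5]
finger_gap: 11.6
grip_force: 34.1
```

```bash
python3 q.py
```

```text
time 15.0; tool_pos [515.37   64.586  49.918]; tcp_rot [1.79924e+02 8.00000e-03 7.37990e+01]; ft_force [-1.992 -1.602  5.521]; wrist_torque [-0.316  0.442  0.038]; finger_gap 11.611420834846442; grip_force 34.0602171421051; j6 17.7 e6 -1.147
```

Angle is about 1.84 rad. Small steps from here.

Request:
play_rows(
  motion=[
    [[0, 0, 0.005, 0, 0, 2.5], [0, 0, 0.01, 0, 0, 5], [0, 0, 0.01, 0, 0, 5]],
  ],
)

```text
time: 15.3
tool_pos: [515.3, 64.6, 49.8]
tcp_rot: [179.9, 0.0, 68.9]
ft_force: [-2.1, -0.9, 4.9]
finger_gap: 11.1
grip_force: 34.0
```

```bash
python3 q.py
```

```text
time 15.3; tool_pos [515.345  64.583  49.779]; tcp_rot [1.79926e+02 3.00000e-03 6.89090e+01]; ft_force [-2.068 -0.9    4.941]; wrist_torque [-0.363  0.419 -0.008]; finger_gap 11.10239452327149; grip_force 34.032774567604065; j6 22.6 e6 0.743
```

Request:
play_rows(
  motion=[
    [[0, 0, 0.005, 0, 0, 2.5], [0, 0, 0.01, 0, 0, 5], [0, 0, 0.01, 0, 0, 5]],
  ],
)

```text
time: 15.6
tool_pos: [515.4, 64.6, 49.7]
tcp_rot: [179.9, -0.0, 63.9]
ft_force: [-2.3, -2.0, 4.7]
finger_gap: 11.6
grip_force: 34.0
```

```bash
python3 q.py
```

```text
time 15.6; tool_pos [515.379  64.567  49.691]; tcp_rot [ 1.79922e+02 -5.00000e-03  6.39060e+01]; ft_force [-2.271 -1.973  4.727]; wrist_torque [-0.328  0.424  0.035]; finger_gap 11.638835984679192; grip_force 34.01492536067963; j6 27.6 e6 0.738
```

Angle is about 2.01 rad.

Request:
play_rows(
  motion=[
    [[0, 0, 0.005, 0, 0, 2], [0, 0, 0.01, 0, 0, 4], [0, 0, 0.01, 0, 0, 4]],
  ],
)

```text
time: 15.9
tool_pos: [515.4, 64.6, 49.6]
tcp_rot: [179.9, -0.0, 59.9]
ft_force: [-1.9, -1.8, 5.6]
finger_gap: 11.3
grip_force: 34.0
```

```bash
python3 q.py
```

```text
time 15.9; tool_pos [515.397  64.578  49.633]; tcp_rot [ 1.79919e+02 -1.10000e-02  5.99280e+01]; ft_force [-1.869 -1.826  5.632]; wrist_torque [-0.326  0.424  0.071]; finger_gap 11.341055713829794; grip_force 34.02595639228821; j6 31.6 e6 0.595
```

Request:
play_rows(
  motion=[
    [[0, 0, 0.003, 0, 0, 1.5], [0, 0, 0.005, 0, 0, 3], [0, 0, 0.005, 0, 0, 3]],
  ],
)

```text
time: 16.2
tool_pos: [515.4, 64.6, 49.5]
tcp_rot: [179.9, -0.0, 56.9]
ft_force: [-2.8, -1.3, 5.8]
finger_gap: 11.2
grip_force: 34.1
```

```bash
python3 q.py
```

```text
time 16.2; tool_pos [515.42   64.574  49.549]; tcp_rot [ 1.7992e+02 -1.9000e-02  5.6946e+01]; ft_force [-2.802 -1.319  5.818]; wrist_torque [-0.396  0.418  0.007]; finger_gap 11.249591525634214; grip_force 34.07102108001709; j6 34.6 e6 0.459
```

Still free at about 2.13 rad.

Request:
play_rows(
  motion=[
    [[0, 0, 0.005, 0, 0, 2], [0, 0, 0.01, 0, 0, 4], [0, 0, 0.01, 0, 0, 4]],
  ],
)

```text
time: 16.5
tool_pos: [515.4, 64.5, 49.4]
tcp_rot: [179.9, -0.0, 52.9]
ft_force: [-1.6, -1.8, 5.6]
finger_gap: 11.2
grip_force: 34.1
```

```bash
python3 q.py
```

```text
time 16.5; tool_pos [515.416  64.53   49.448]; tcp_rot [ 1.79919e+02 -1.90000e-02  5.29310e+01]; ft_force [-1.576 -1.814  5.599]; wrist_torque [-0.476  0.495 -0.055]; finger_gap 11.192893657078864; grip_force 34.11168873310089; j6 38.6 e6 0.594
```

Request:
play_rows(
  motion=[
    [[0, 0, 0.005, 0, 0, 2], [0, 0, 0.01, 0, 0, 4], [0, 0, 0.01, 0, 0, 4]],
  ],
)

```text
time: 16.8
tool_pos: [515.4, 64.5, 49.4]
tcp_rot: [179.9, -0.0, 48.9]
ft_force: [-2.7, -1.7, 6.5]
finger_gap: 11.0
grip_force: 34.3
```

```bash
python3 q.py
```

```text
time 16.8; tool_pos [515.438  64.547  49.42 ]; tcp_rot [ 1.79919e+02 -2.50000e-02  4.89390e+01]; ft_force [-2.703 -1.652  6.457]; wrist_torque [-0.416  0.484  0.14 ]; finger_gap 10.981807747351738; grip_force 34.25009250640869; j6 42.6 e6 0.719
```

Request:
play_rows(
  motion=[
    [[0, 0, 0, 0, 0, 1], [0, 0, 0, 0, 0, 1.5], [0, 0, 0, 0, 0, 1.5]],
  ],
)

```text
time: 17.1
tool_pos: [515.4, 64.5, 49.4]
tcp_rot: [179.9, -0.0, 47.5]
ft_force: [-3.2, -2.6, 6.0]
finger_gap: 11.4
grip_force: 34.2
```

```bash
python3 q.py; python3 q.py|head -c 0;  python3 - <<'E'
from bench import sensors, optics
from bar import *
s=sensors.sense();w=optics.snapshot("wrist");pickle.dump((s,w),open("w7.pkl","wb"))
cv2.imwrite("pics/w7.png",w["pixels"][:,:,::-1]);print(sensors.sense()['wrist_torque'])
E
```

```text
time 17.1; tool_pos [515.435  64.544  49.433]; tcp_rot [ 1.79919e+02 -2.50000e-02  4.74980e+01]; ft_force [-3.194 -2.592  5.961]; wrist_torque [-0.428  0.546  0.181]; finger_gap 11.379928220416527; grip_force 34.23431932926178; j6 44.0 e6 0.346
[-0.42190397  0.50770822  0.16540019]Exception ignored on flushing sys.stdout:
BrokenPipeError: [Errno 32] Broken pipe
```

View pics/w7.png

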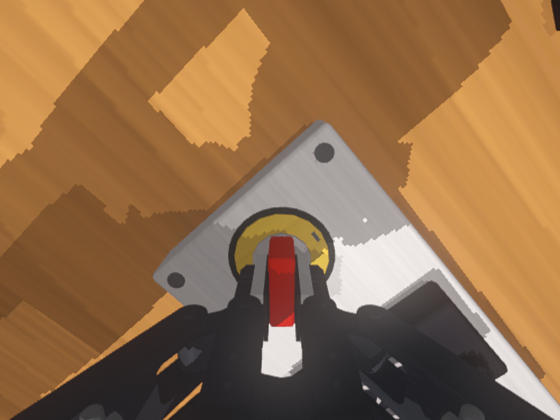

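Firm stop at about 2.25 rad (torque 0.18 N m, notch at (315,236) only slightly turned), so the left screw is home. I relax the twist, release and rise clear.

Request:
play_rows(
  motion=[
    [[0, 0, 0, 0, 0, -1.5], [0, 0, 0, 0, 0, -3], [0, 0, 0, 0, 0, -3]],
  ],
)

```text
time: 17.45
tool_pos: [515.4, 64.6, 49.4]
tcp_rot: [179.9, -0.0, 50.6]
ft_force: [-3.8, -1.8, 7.1]
finger_gap: 11.1
grip_force: 34.2
```

Request:
play_rows(
  motion=[
    [[0, 0, 0, 0, 0, 0], [0, 0, 0, 0, 0, 0], [0, 0, 0, 0, 0, 0], [0, 0, -4, 0, 0, 0], [0, 0, -8, 0, 0, 0]],
  ],
  jaw=0.5,
)

```text
time: 17.95
tool_pos: [513.1, 64.9, 127.3]
tcp_rot: [-179.8, 0.2, 50.5]
ft_force: [0.8, -0.3, 0.3]
finger_gap: 42.9
grip_force: 0.0
```

Request:
play_rows(
  motion=[
    [[0, 0, -4, 0, 0, 0], [0, 0, -8, 0, 0, 0], [0, 0, -8, 0, 0, 0], [0, 0, -8, 0, 0, 0]],
  ],
)

```text
time: 18.35
tool_pos: [515.7, 64.9, 209.5]
tcp_rot: [179.9, -0.1, 50.5]
ft_force: [-0.2, -0.4, -0.5]
finger_gap: 42.5
grip_force: 0.0
```

```bash
python3 q.py
python3 - <<'E'
from bench import sensors, optics
from bar import *
s=sensors.sense();w=optics.snapshot("wrist");pickle.dump((s,w),open("w8.pkl","wb"))
cv2.imwrite("pics/w8.png",w["pixels"][:,:,::-1])
for t in(130,170):print(bars(s,w,t,72))
E
```

```text
time 18.35; tool_pos [515.692  64.934 209.514]; tcp_rot [ 1.79871e+02 -1.18000e-01  5.04910e+01]; ft_force [-0.188 -0.376 -0.473]; wrist_torque [0.011 0.051 0.008]; finger_gap 42.46299055606531; grip_force 0.0; j6 41.0 e6 -0.0
[(array([516.2,  65.3], dtype=float32), 33.6, 10.7, 'long-axis yaw', 52.5)]
[(array([515.6,  64.1], dtype=float32), 33.3, 10.7, 'long-axis yaw', 50.2)]
```

View pics/w8.png

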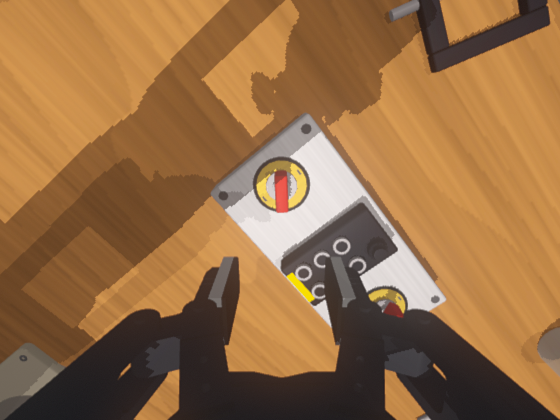

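The left bar (282,192) sits at yaw about 50.5°, the stop angle. The cap (377,250) is still in place and the gripper is clear. I hand in.

```bash
python3 -c "
from bench import job
print(job.hand_in())"
```

```text
the job is handed in; nothing more can be done
None
```

I found the left screw to be the sound one and screwed it fully home, to a firm stop at about 2.25 rad. I took the right one as crossed because the left ran freely to 0.98 rad, so I never screwed it in to feel it stiffen. I backed it out to its stop before finishing the left. Neither insert was loaded past about 0.18 N m, nothing else on the bench was moved, and the job was handed in at about 18 s.

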